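# Slide the drilled blank out over the ledge

## Robot

A 7-joint arm with a two-finger parallel gripper is mounted at the origin on a cart in front of the work surface, level with it; the furniture and walls round the work are solid. World frame = base frame: x ahead of the robot, y to its left, z up, the work surface at z = 0. Lengths are in m, angles in rad, forces in N, time in s.
With the tool pointing down it reaches from about 0.425 to 0.875 m from the base axis. Payload 4.7 kg.
Tool frame: the origin (TCP) lies midway between the tips of the shut fingers; the grasp point (between the pads) lies 19 mm behind it; z points along the fingers, y is the line along which they close (so a half turn about z gives the same grasp; the last joint's range is limited). The gripper opens to 87 mm and grips with 3 to 60 N. Pads are 19 mm wide; open, the fingers measure 117 mm over their backs; the gripper's body (75 mm by 190 mm) begins 51 mm behind the grasp point.
Start: joints at [-1.142, 0.321, -0.07, 1.45, 0.023, 1.371, -0.057], TCP at [0.262, 0.595, 0.223] pointing down, gripper open.
Joint ranges: [-2.86, 2.86], [-0.3, 2.09], [-1.38, 1.24], [0.06, 2.45], [-1.56, 4.7], [0.09, 2.05], [-2.69, 2.69]. Speed limits (rad/s): [2.57, 2.57, 3.14, 3.14, 3.14, 3.14, 3.14].

## Interface

Orientations are given as a rotation vector (axis times angle).
In Python, from bench import ctrl, get_image, calibration gives the robot as it stands.
- The arm moves only by the tool apply_moves, never from a script. Its arguments are lists of equal length, an entry for each row: "dp": the shift along the tool's x, y, z in m, a list of three; "twist": the turn, a rotation vector about the tool's x, y, z in rad, a list of three; "fingers": the closure, from 0 (fully open) to 1 (shut). In form: {"dp": [[dx, dy, dz], ...], "twist": [[ax, ay, az], ...], "fingers": [fingers, ...]}. A call has 1 to 10 rows; each row shifts and turns the commanded pose from where the row before left it, along the tool's axes as they then stand; what a row does not reach is not made up. A row lasts 1/10 s, in which the tool goes at most 50 mm and 8.59 degrees, less where a joint would pass 70% of its speed; a pose out of reach is approached as far as the arm can. A call is refused whole if a number of a shift passes 0.05 or a number of a turn 0.15, either way. A call with a gripper value outside its range is refused whole. The fingers move at their own pace and stop on an object; "newtons" is the grip in N (left out, the last holds). Time passes only in rows, so rows that do not move let the fingers close. It gives the time, the measured TCP pose, the force, the opening and the grip force at its end, in the units of the state.
- ctrl.get_state(): the state, without advancing time (a new reading comes with each control period).
- get_image(name): name is "side" or "top"; returns the picture (420x560x3 uint8, red, green, blue); there is no depth.
- calibration(name): a dict with "fx", "fy", "cx", "cy" (pixels), "eye" and "attitude" of the camera in the world. Camera axes: x right, y up, looking along -z (the intrinsics and any distortion apply to the point x, -y, -z); pixel columns grow to the right and rows downward; lengths in m; the calibration is good to about 2 mm. A picture is of the moment at which its call begins. calibration takes no time and is no camera call.
- ctrl.close_job(): hands the job in; it is judged then, once.
The state is a dict: "time": time; "joint_positions": joint angles; "qd": joint speeds; "joint_torque": joint torques, N m; "position": TCP position; "tool_rot": TCP orientation; "ft_force": force on the tool from outside, world axes, zero at the start; "torque": the same for the moment, N m; "grip_width": opening from 0.0 (shut) to 1.0 (fully open); "grip_force": force on a finger pad.
Only numpy, scipy, OpenCV 4.12 (cv2) and the standard library are available. Lean on these libraries where they do the work, as an engineer would, in place of code of your own. Each camera call takes 0.05 s, during which the arm holds its last target. There are 200 camera calls.

## Task

Two flat steel blanks lie on the raised bed, one on each side of its middle rib. With a fingertip, push the blank that has the bolt hole up against the rib and along it, towards the robot's left, until the whole hole stands clear past the bed's left edge, by about a centimetre and no more than two, with the blank lying flat and straight along the rib. Only push it, never lift or tip it, and leave the plain blank, the bolt, the nut and the magnetic square where they are.

Things in the scene. Friction and masses are not known exactly. Their poses are not given: they have to be found in the camera images.
- bed: Fixed raised setting bed: a dark steel plate 190 (x) x 280 (y) mm whose flat top lies 60 mm above the work surface, on two bars. A straight metal rib 10 mm wide (x from -5 to +5 mm) and 14 mm high stands on the top and runs its full length along y at x = 0. Origin: centre of the underside; +y points along the rib to the left edge, which lies at y = +140 mm; x points across, away from the robot. It stands turned up to about 13 degrees.
- ledge_edge (a point): Middle of the bed's left edge, at the height of its top (bed frame 0, 140, 60 mm); axes as the bed's.
- drilled_blank: Loose flat steel blank 60 (x) x 160 (y) x 6 mm, about 0.3 to 0.6 kg, with one 17 mm round hole through it near its left end. It lies on the bed on either side of the rib, its long side some 9 to 13 mm off the rib and a few degrees askew. Origin: centre of its underside; y along its length, the hole at +y. It is flush against the rib when its origin is 35 mm to the side of the bed's origin line.
- bolt_hole (a point): Centre of the hole at the blank's upper face: 60 mm along +y from the blank's origin, 20 mm from its left end. The hole is wholly past the edge when this point lies 8.5 mm beyond the edge.
- plain_blank: Loose flat steel blank of the same 60 x 160 x 6 mm without a hole, on the other side of the rib. Origin: centre of its underside. To be left alone.
- bolt: Loose bolt standing on its head on the work surface in front of the bed, 22 x 19 x 58 mm high. Origin: centre of its underside. To be left alone.
- nut: Loose hexagon nut lying in front of the bed, 22 x 19 x 10 mm. Origin: centre of its underside. To be left alone.
- magnet_square: Loose orange-red magnetic welding square lying behind the bed, 65 x 65 x 15 mm. Origin: centre of its underside. To be left alone.

How it is judged:
By the outcome, as a careful person would: the job done as asked, in the order asked, and still so for the second after the job is handed in, with the robot touching nothing.
It also fails if it takes over 48 s, if anything falls off the work surface, if the arm or the gripper's body presses on something with over 40 N, if the wrist force passes 120 N, or if a joint passes its speed limit or range.

## Working session

There is one attempt and no reset: what is moved stays moved. The work goes in short steps, Python scripts to look and compute and a tool call to move; the robot and the scene stay as the last step left them, time stands still between calls to the robot, and variables do not carry over. Pictures are saved under pics/ and viewed, at most 10 in all, crops included, and the job is handed in when it is done.

Besides the shell and the picture viewer there is one more tool, called after "Call:" in YAML: its name, and indented under it one key for each argument. apply_moves: Moves the arm, as the interface text tells. Its arguments: {"type":"object","properties":{"dp":{"type":"array"},"twist":{"type":"array"},"fingers":{"type":"array"},"newtons":{"type":"number"}},"required":["dp","twist","fingers"]}

```bash
ls; mkdir -p pics; python3 - <<'E'
from bench import ctrl,get_image,calibration
import cv2
for n in("top","side"):
    print(n,calibration(n)); cv2.imwrite(f"pics/{n}0.png",cv2.resize(get_image(n)[:,:,::-1],(800,600),interpolation=cv2.INTER_CUBIC))
print(ctrl.get_state())
E
```

```text
pics
top {'fx': 541.2009211563226, 'fy': 541.2009211563226, 'cx': 275.77063446540376, 'cy': 211.9730524129188, 'eye': array([0.3526087 , 0.03478766, 1.05611505]), 'attitude': array([ 0.14731341, -0.14428525, -1.57716889])}
side {'fx': 509.69314094752247, 'fy': 509.69314094752247, 'cx': 271.11530399579146, 'cy': 205.86050200838298, 'eye': array([0.40705306, 0.80975804, 0.40584446]), 'attitude': array([ 0.1203922 , -1.61444308, -2.48861243])}
{'time': 0.1, 'joint_positions': array([-1.14189861,  0.32174907, -0.0700723 ,  1.45154615,  0.0225866 ,
        1.37083647, -0.05691619]), 'qd': array([ 0.00081645, -0.00216084,  0.00016069, -0.00205213,  0.00091774,
       -0.00148036,  0.00012852]), 'joint_torque': array([-2.31568929e-04, -4.92570198e+01, -4.05609151e-01, -3.13401282e+01,
       -6.42061047e-02,  3.93804756e-02,  5.99149189e-05]), 'position': array([0.26179671, 0.59439386, 0.22157412]), 'tool_rot': array([-6.46849075e-01, -3.07399525e+00,  2.71821451e-03]), 'ft_force': array([0.7946704 , 0.32021415, 0.31887741]), 'torque': array([-0.02330313, -0.02651935, -0.04939751]), 'grip_force': 0.0, 'grip_width': 0.9998827906632182}
```

View pics/top0.png

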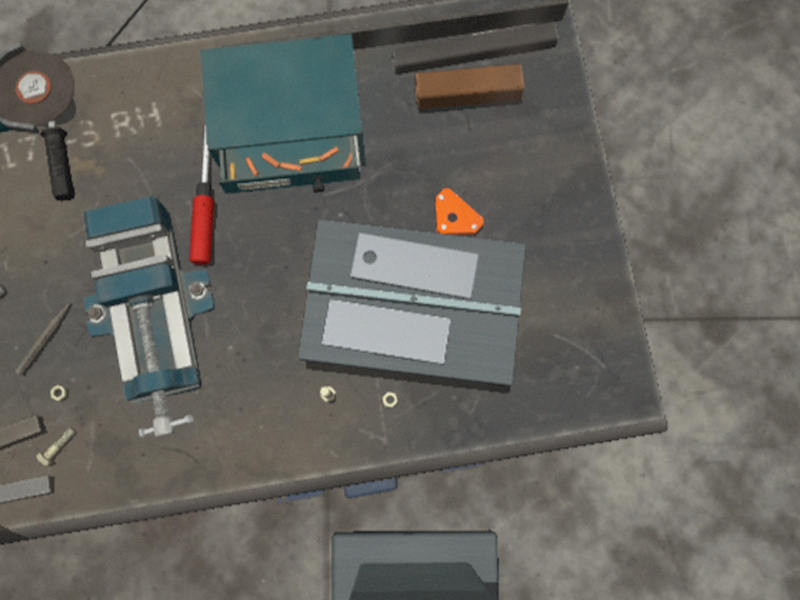

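View pics/side0.png

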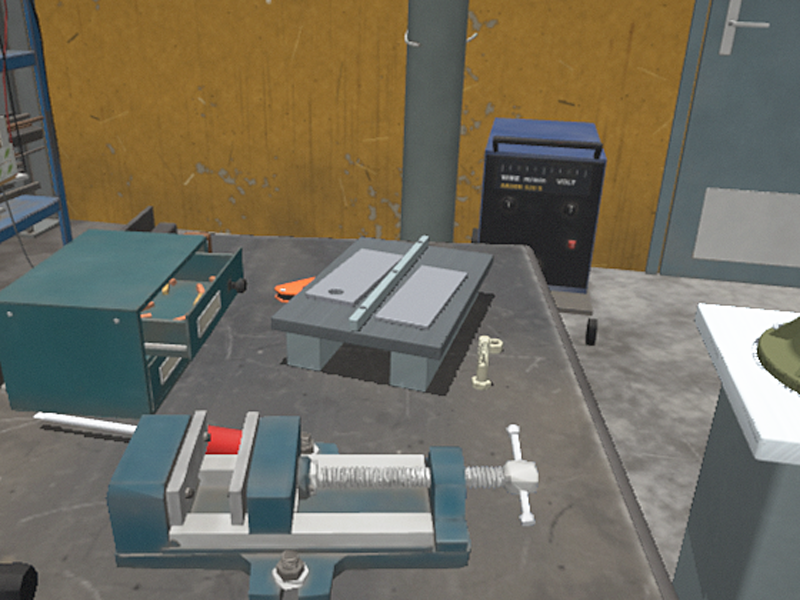

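The top view shows the drilled blank on the far side of the rib, with its hole at about (370,257) and the bed's corners at (318,221), (524,243), (511,384) and (301,359). I'll take an enlarged crop to read these more closely.

```bash
python3 - <<'E'
from bench import get_image
import cv2
im=get_image("top")[:,:,::-1]
cv2.imwrite("pics/top1.png",cv2.resize(im[125:275,200:380],(800,667),interpolation=cv2.INTER_CUBIC)[:600])
E
```

```text
(no output)
```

View pics/top1.png

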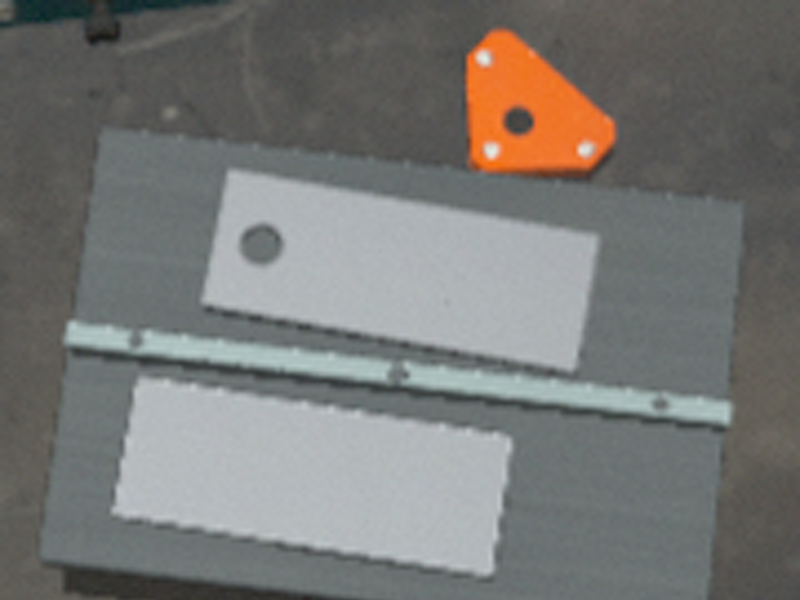

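The crop (4.44x, offset 200,125) shows the bed's corners at (103,129), (742,202) and (41,562). The drilled blank's corners are at (229,168), (600,235), (575,370) and (202,304), with the hole at (261,244). The rib runs from (67,336) to (731,413).

```bash
cat > h.py <<'E'
from bench import ctrl,get_image,calibration
import numpy as np,cv2
from scipy.spatial.transform import Rotation as R
from scipy.optimize import least_squares
def ray(name,uv,z):
    c=calibration(name);uv=np.atleast_2d(np.array(uv,float))
    d=np.c_[(uv[:,0]-c["cx"])/c["fx"],-(uv[:,1]-c["cy"])/c["fy"],-np.ones(len(uv))]
    d=R.from_rotvec(c["attitude"]).apply(d);e=c["eye"]
    return (e+d*((z-e[2])/d[:,2])[:,None])[:,:2]
def crop(p,s=800/180,o=(200,125)): return (np.array(p,float)+.5)/s-.5+o
def fit(obj,w):
    f=lambda q:(np.array(obj)@np.array([[np.cos(q[2]),np.sin(q[2])],[-np.sin(q[2]),np.cos(q[2])]])+q[:2]-w).ravel()
    r=least_squares(f,[.5,0,0]);return r.x,np.abs(r.fun).max()
def bedfr(b,p): # world -> bed
    c,s=np.cos(b[2]),np.sin(b[2]);return (np.atleast_2d(p)-b[:2])@np.array([[c,-s],[s,c]])
E
python3 - <<'E'
from h import *
np.set_printoptions(precision=4,suppress=True)
bed=ray("top",crop([(103,129),(742,202),(41,562),(701,639)]),.06)
b,e=fit([(.095,.14),(.095,-.14),(-.095,.14),(-.095,-.14)],bed);print("bed",b,e)
rib=ray("top",crop([(67,336),(731,413)]),.074);print("rib in bed",bedfr(b,rib))
O=[(.03,.08),(.03,-.08),(-.03,-.08),(-.03,.08)]
for c in([(229,168),(600,235),(575,370),(202,304)],[(135,377),(513,437),(493,577),(113,515)]):
    q,e=fit(O,ray("top",crop(c),.066));print("blank",q,e,"bed",bedfr(b,q[:2]),q[2]-b[2])
print("hole",bedfr(b,ray("top",crop([(261,244)]),.066)))
s=800/560
sb=ray("side",np.array([(368,238),(493,255),(272,323),(440,350)])/s,.06);print("side bed",sb,fit([(.095,-.14),(-.095,-.14),(.095,.14),(-.095,.14)],sb))
print("bed corners",bed)
E
```

```text
bed [ 0.5431  0.0113 -0.1295] 0.0023188584069284146
rib in bed [[-0.0006  0.1384]
 [-0.0005 -0.1395]]
blank [ 0.5894  0.0087 -0.1943] 0.0004623704995190825 bed [[0.0463 0.0033]] -0.06483958133189913
blank [ 0.5013  0.0466 -0.1708] 0.0007967567054961711 bed [[-0.046   0.0296]] -0.041315461125390085
hole [[0.05   0.0635]]
side bed [[ 0.605  -0.1292]
 [ 0.4301 -0.1072]
 [ 0.6472  0.1547]
 [ 0.4665  0.1722]] (array([ 0.5372,  0.0226, -0.1302]), np.float64(0.00821797241207145))
bed corners [[ 0.6541  0.1357]
 [ 0.6184 -0.1377]
 [ 0.4674  0.1602]
 [ 0.4323 -0.1129]]
```

```bash
cat >> h.py <<'E'
B=np.array([.5431,.0113,-.1295])
def rel():
    s=ctrl.get_state();r=R.from_rotvec(s["tool_rot"]);p=bedfr(B,s["position"][:2])[0]
    ty=r.as_matrix()[:,1]
    print("t",round(s["time"],2),"bed xy",p.round(4),"z",s["position"][2].round(4),"yaw err",round(np.arctan2(ty[1],ty[0])-(B[2]+np.pi/2),4),"tool z",r.as_matrix()[:,2].round(4),"F",s["ft_force"].round(1),"grip",round(s["grip_width"],3))
    return s,p,r
def to(x,y,z):
    s,p,r=rel();c,q=np.cos(B[2]),np.sin(B[2])
    w=np.array([B[0]+c*x-q*y,B[1]+q*x+c*y,z]);print("tool dp",r.inv().apply(w-s["position"]).round(4))
E
python3 - <<'E'
from h import *
to(.098,.015,.15)
for z in(0.,.15):print(z,bedfr(B,ray("top",np.array([(362,180),(355,35),(222,192),(165,200),(200,390)])*.7,z)).round(3).tolist())
E
```

```text
t 0.15 bed xy [-0.3542  0.542 ] z 0.2217 yaw err -0.2852 tool z [-5.0e-04 -1.4e-03 -1.0e+00] F [-0.2 -0.4  0.7] grip 1.0
tool dp [-0.5822 -0.3783  0.0723]
0.0 [[0.177, 0.092], [0.4, 0.131], [0.135, 0.288], [0.114, 0.367], [-0.147, 0.273]]
0.15 [[0.124, 0.079], [0.316, 0.112], [0.089, 0.247], [0.071, 0.315], [-0.153, 0.234]]
```

Call:
apply_moves:
  dp:
    - [0, 0, -0.02]
    - [0, 0, -0.02]
    - [0, 0, 0]
  twist:
    - [0, 0, -0.145]
    - [0, 0, -0.143]
    - [0, 0, 0]
  fingers: [1, 1, 1]

```text
time: 0.45
position: [0.2624, 0.5961, 0.2654]
tool_rot: [0.197, 3.134, 0.007]
ft_force: [-0.1, -0.2, 0.7]
grip_width: 0.811
grip_force: 0.0
```

```bash
python3 -c "
from h import *
to(.098,.015,.15)"
```

```text
t 0.45 bed xy [-0.3538  0.5437] z 0.2654 yaw err 0.0039 tool z [ 0.0017  0.0046 -1.    ] F [-0.1 -0.2  0.7] grip 0.811
tool dp [-0.4497 -0.531   0.1134]
```

```bash
python3 - <<'E'
from h import *
to(.092,0,.15)
# drawer right front corner: top pic (359,165..180), side pic (243,250)
for z in(.05,.08,.1,.12,.15,.18):print(z,bedfr(B,ray("top",np.array([(359,163),(360,180)])*.7,z)).round(3).tolist(),bedfr(B,ray("side",np.array([(243,250),(244,292)])*.7,z)).round(3).tolist())
E
```

```text
t 0.45 bed xy [-0.3538  0.5437] z 0.2654 yaw err 0.0039 tool z [ 0.0017  0.0046 -1.    ] F [-0.1 -0.2  0.7] grip 0.811
tool dp [-0.4436 -0.546   0.1134]
0.05 [[0.183, 0.095], [0.159, 0.09]] [[0.23, -0.048], [0.162, 0.076]]
0.08 [[0.172, 0.092], [0.149, 0.087]] [[0.19, 0.022], [0.128, 0.135]]
0.1 [[0.164, 0.09], [0.142, 0.086]] [[0.164, 0.068], [0.105, 0.174]]
0.12 [[0.157, 0.088], [0.135, 0.084]] [[0.138, 0.114], [0.083, 0.213]]
0.15 [[0.146, 0.085], [0.124, 0.081]] [[0.098, 0.183], [0.049, 0.272]]
0.18 [[0.135, 0.082], [0.114, 0.078]] [[0.059, 0.253], [0.016, 0.331]]
```

Call:
apply_moves:
  dp:
    - [-0.03, -0.04, 0]
    - [-0.04, -0.05, 0]
    - [-0.04, -0.05, 0]
    - [-0.04, -0.05, 0]
    - [-0.04, -0.05, 0]
    - [-0.04, -0.05, 0]
    - [-0.04, -0.05, 0]
    - [-0.03, -0.04, 0]
    - [-0.02, -0.02, 0]
    - [0, 0, 0]
  twist:
    - [0, 0, 0]
    - [0, 0, 0]
    - [0, 0, 0]
    - [0, 0, 0]
    - [0, 0, 0]
    - [0, 0, 0]
    - [0, 0, 0]
    - [0, 0, 0]
    - [0, 0, 0]
    - [0, 0, 0]
  fingers: [1, 1, 1, 1, 1, 1, 1, 1, 1, 1]

```text
time: 1.45
position: [0.4875, 0.2237, 0.2617]
tool_rot: [0.218, 3.134, -0.004]
ft_force: [-0.1, 0.4, 1.2]
grip_width: 0.014
grip_force: 0.0
```

```bash
python3 -c "
from h import *
to(.092,0,.15)"
```

```text
t 1.45 bed xy [-0.0826  0.2035] z 0.2617 yaw err -0.0093 tool z [ 3.0e-04 -2.3e-03 -1.0e+00] F [-0.1  0.4  1.2] grip 0.014
tool dp [-0.1764 -0.2016  0.1122]
```

Call:
apply_moves:
  dp:
    - [-0.03, -0.03, 0]
    - [-0.03, -0.035, 0]
    - [-0.03, -0.035, 0]
    - [-0.03, -0.035, 0]
    - [-0.03, -0.035, 0.02]
    - [-0.02, -0.03, 0.03]
    - [-0.01, 0, 0.03]
    - [0, 0, 0.02]
    - [0, 0, 0]
    - [0, 0, 0]
  twist:
    - [0, 0, -0.009]
    - [0, 0, 0]
    - [0, 0, 0]
    - [0, 0, 0]
    - [0, 0, 0]
    - [0, 0, 0]
    - [0, 0, 0]
    - [0, 0, 0]
    - [0, 0, 0]
    - [0, 0, 0]
  fingers: [1, 1, 1, 1, 1, 1, 1, 1, 1, 1]

```text
time: 2.45
position: [0.6394, 0.011, 0.1623]
tool_rot: [-0.184, -3.135, -0.0]
ft_force: [0.4, -0.2, 0.4]
grip_width: 0.004
grip_force: 0.0
```

```bash
python3 -c "
from h import *
to(.092,0,.075)
im=get_image('side')[:,:,::-1]
cv2.imwrite('pics/s1.png',cv2.resize(im[90:300,150:430],(800,600),interpolation=cv2.INTER_CUBIC))"
```

```text
t 2.45 bed xy [0.0956 0.0121] z 0.1623 yaw err 0.0121 tool z [-1.1e-03  4.0e-04 -1.0e+00] F [ 0.4 -0.2  0.4] grip 0.004
tool dp [ 0.0036 -0.0121  0.0873]
```

View pics/s1.png

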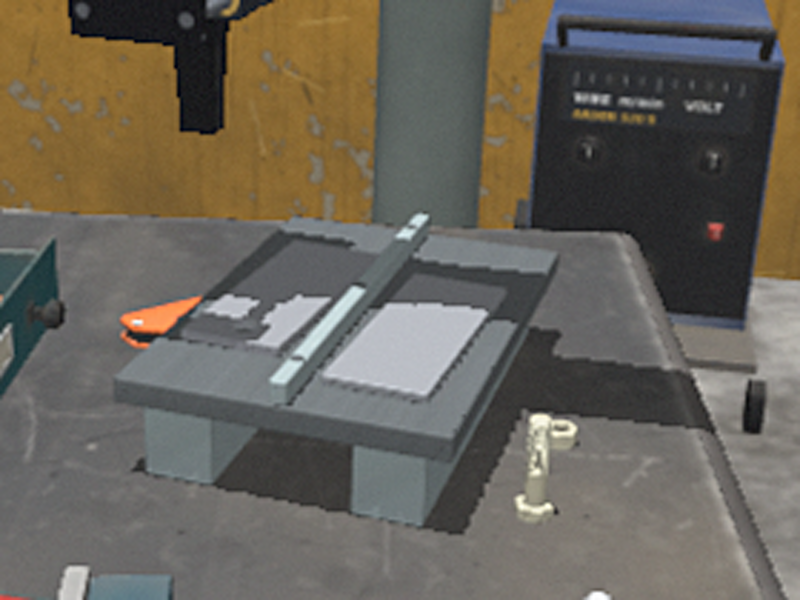

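The side view shows the shut fingers at (200,130), above the far side of the bed, with the scene undisturbed. I'll go down behind the blank.

Call:
apply_moves:
  dp:
    - [0.001, -0.006, 0.02]
    - [0, -0.006, 0.03]
    - [0, 0, 0.03]
    - [0, 0, 0.012]
    - [0, 0, 0]
    - [0, 0, 0]
  twist:
    - [0, 0, 0.012]
    - [0, 0, 0]
    - [0, 0, 0]
    - [0, 0, 0]
    - [0, 0, 0]
    - [0, 0, 0]
  fingers: [1, 1, 1, 1, 1, 1]

```text
time: 3.1
position: [0.6386, -0.0016, 0.0726]
tool_rot: [0.203, 3.132, 0.001]
ft_force: [0.5, 0.2, 0.3]
grip_width: 0.005
grip_force: 0.0
```

```bash
python3 -c "
from h import *
to(.092,0,.0625)"
```

```text
t 3.1 bed xy [ 0.0964 -0.0005] z 0.0726 yaw err 0.0002 tool z [ 2.8e-03  4.0e-04 -1.0e+00] F [0.5 0.2 0.3] grip 0.005
tool dp [0.0044 0.0004 0.0101]
```

Call:
apply_moves:
  dp:
    - [0.002, 0, 0.005]
    - [0, 0, 0.004]
    - [0, 0, 0]
    - [0, 0, 0]
  twist:
    - [0, 0, 0]
    - [0, 0, 0]
    - [0, 0, 0]
    - [0, 0, 0]
  fingers: [1, 1, 1, 1]

```text
time: 3.5
position: [0.6354, -0.0018, 0.0619]
tool_rot: [0.204, 3.135, 0.0]
ft_force: [0.9, -0.4, 0.9]
grip_width: 0.007
grip_force: 0.0
```

```bash
python3 -c "
from h import *
to(.085,0,.0625)"
```

```text
t 3.5 bed xy [ 0.0933 -0.001 ] z 0.0619 yaw err -0.0002 tool z [ 3.e-04  1.e-04 -1.e+00] F [ 0.9 -0.4  0.9] grip 0.007
tool dp [ 0.0083  0.001  -0.0006]
```

Call:
apply_moves:
  dp:
    - [0.003, 0, 0]
    - [0.003, 0, 0]
    - [0.002, 0, 0]
    - [0.002, 0, 0]
    - [0.002, 0, 0]
    - [0.001, 0, 0]
    - [0, 0, 0]
  twist:
    - [0, 0, 0]
    - [0, 0, 0]
    - [0, 0, 0]
    - [0, 0, 0]
    - [0, 0, 0]
    - [0, 0, 0]
    - [0, 0, 0]
  fingers: [1, 1, 1, 1, 1, 1, 1]

```text
time: 4.2
position: [0.6225, -0.0001, 0.0618]
tool_rot: [0.204, 3.135, 0.0]
ft_force: [0.7, -0.2, -0.5]
grip_width: 0.006
grip_force: 0.7
```

```bash
python3 -c "
from h import *
to(.0745,0,.0625)"
```

```text
t 4.2 bed xy [ 0.0802 -0.0011] z 0.0618 yaw err -0.0002 tool z [ 4.e-04  1.e-04 -1.e+00] F [ 0.7 -0.2 -0.5] grip 0.006
tool dp [ 0.0057  0.0011 -0.0007]
```

Call:
apply_moves:
  dp:
    - [0.002, 0, 0]
    - [0.002, 0, 0]
    - [0.001, 0, 0]
    - [0, 0, 0]
  twist:
    - [0, 0, 0]
    - [0, 0, 0]
    - [0, 0, 0]
    - [0, 0, 0]
  fingers: [1, 1, 1, 1]

```text
time: 4.6
position: [0.6176, 0.0011, 0.0618]
tool_rot: [0.203, 3.135, 0.001]
ft_force: [3.8, 1.4, -0.6]
grip_width: 0.008
grip_force: 1.2
```

```bash
python3 -c "
from h import *
to(.0745,0,.0625)
im=get_image('top')[:,:,::-1]
cv2.imwrite('pics/t2.png',cv2.resize(im[125:260,200:380],(800,600),interpolation=cv2.INTER_CUBIC))"
```

```text
t 4.6 bed xy [ 0.0752 -0.0005] z 0.0618 yaw err 0.0001 tool z [ 5.e-04  7.e-04 -1.e+00] F [ 3.8  1.4 -0.6] grip 0.008
tool dp [ 0.0007  0.0005 -0.0007]
```

View pics/t2.png

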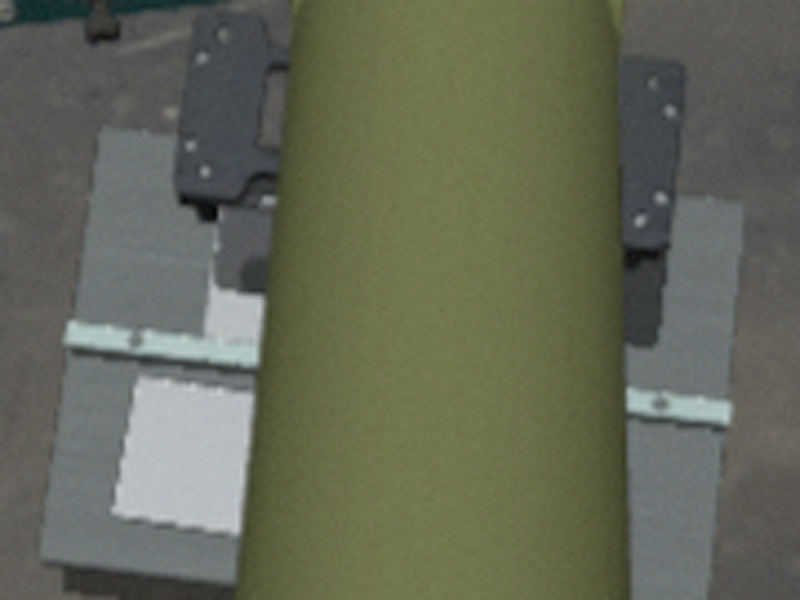

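The view shows the blank's left end with its near corner at (204,343), almost on the rib, and the arm hiding the rest. I'll press a little further to bring it flush.

Call:
apply_moves:
  dp:
    - [0.001, 0, 0]
    - [0.001, 0, 0]
    - [0, 0, 0]
  twist:
    - [0, 0, 0]
    - [0, 0, 0]
    - [0, 0, 0]
  fingers: [1, 1, 1]

```text
time: 4.95
position: [0.617, 0.0011, 0.0621]
tool_rot: [0.203, 3.132, 0.001]
ft_force: [6.5, 1.4, -2.6]
grip_width: 0.007
grip_force: 2.9
```

Call:
apply_moves:
  dp:
    - [0.001, 0, 0]
    - [0, 0, 0]
  twist:
    - [0, 0, 0]
    - [0, 0, 0]
  fingers: [1, 1]

```text
time: 5.15
position: [0.617, 0.0011, 0.0626]
tool_rot: [0.203, 3.129, 0.001]
ft_force: [8.4, 1.3, -1.8]
grip_width: 0.006
grip_force: 3.6
```

```bash
python3 -c "
from h import *
to(.0745,0,.0625)"
```

```text
t 5.15 bed xy [ 0.0746 -0.0006] z 0.0626 yaw err -0.0001 tool z [ 5.6e-03  1.0e-04 -1.0e+00] F [ 8.4  1.3 -1.8] grip 0.006
tool dp [0.0001 0.0006 0.0001]
```

Call:
apply_moves:
  dp:
    - [-0.005, 0, 0]
    - [-0.006, 0, 0]
    - [0, 0, -0.025]
    - [0, -0.01, -0.025]
    - [0.01, -0.03, 0]
    - [0.02, -0.035, 0]
    - [0.016, -0.03, 0]
    - [0, 0, 0]
    - [0, 0, 0]
  twist:
    - [0, 0, 0]
    - [0, 0, 0]
    - [0, 0, 0]
    - [0, 0, 0]
    - [0, 0, 0]
    - [0, 0, 0]
    - [0, 0, 0]
    - [0, 0, 0]
    - [0, 0, 0]
  fingers: [1, 1, 1, 1, 1, 1, 1, 1, 1]

```text
time: 6.05
position: [0.5654, -0.0998, 0.1115]
tool_rot: [-0.208, -3.133, -0.0]
ft_force: [-0.1, 0.0, -0.5]
grip_width: 0.004
grip_force: 0.0
```

```bash
python3 -c "
from h import *
to(.038,-.105,.0625)
im=get_image('top')[:,:,::-1]
cv2.imwrite('pics/t3.png',cv2.resize(im[125:260,200:380],(800,600),interpolation=cv2.INTER_CUBIC))"
```

```text
t 6.05 bed xy [ 0.0364 -0.1073] z 0.1115 yaw err -0.0028 tool z [-1.3e-03  4.0e-04 -1.0e+00] F [-0.1  0.  -0.5] grip 0.004
tool dp [-0.0016  0.0022  0.049 ]
```

View pics/t3.png

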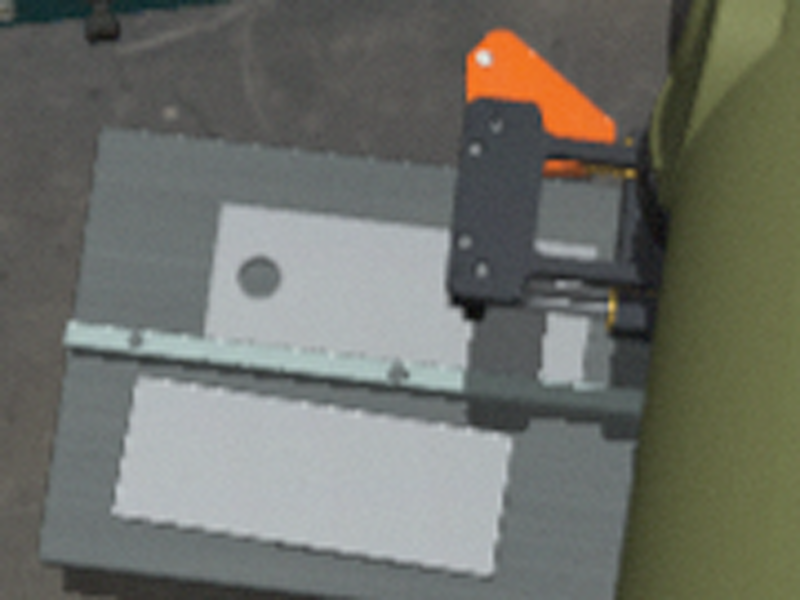

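The blank now lies flush and parallel to the rib, with its hole at crop (259,277) and its far-left corner at (220,204). Next I'll lower the tip behind its right end.

Call:
apply_moves:
  dp:
    - [0, 0, 0.02]
    - [-0.001, 0, 0.02]
    - [0, 0, 0.005]
    - [0, 0, 0]
    - [0, 0, 0]
  twist:
    - [0, 0, 0]
    - [0, 0, 0]
    - [0, 0, 0]
    - [0, 0, 0]
    - [0, 0, 0]
  fingers: [1, 1, 1, 1, 1]

```text
time: 6.6
position: [0.5679, -0.0984, 0.0673]
tool_rot: [0.202, 3.134, -0.0]
ft_force: [0.3, 0.7, -0.6]
grip_width: 0.007
grip_force: 0.0
```

```bash
python3 -c "
from h import *
to(.038,-.105,.0622)
print(bedfr(B,ray('top',crop([(259,277),(220,204),(204,341)]),.066)))"
```

```text
t 6.6 bed xy [ 0.0388 -0.1056] z 0.0673 yaw err 0.0006 tool z [ 7.e-04 -1.e-04 -1.e+00] F [ 0.3  0.7 -0.6] grip 0.007
tool dp [0.0008 0.0006 0.0051]
[[0.03565599 0.0625446 ]
 [0.06530323 0.08296115]
 [0.00553609 0.08207992]]
```

Call:
apply_moves:
  dp:
    - [0, 0, 0.005]
    - [0, 0, 0]
    - [0, 0.004, 0]
    - [0, 0.004, 0]
    - [0, 0.004, 0]
    - [0, 0.004, 0]
    - [0, 0.006, 0]
    - [0, 0.006, 0]
    - [0, 0.006, 0]
    - [0, 0, 0]
  twist:
    - [0, 0, 0]
    - [0, 0, 0]
    - [0, 0, 0]
    - [0, 0, 0]
    - [0, 0, 0]
    - [0, 0, 0]
    - [0, 0, 0]
    - [0, 0, 0]
    - [0, 0, 0]
    - [0, 0, 0]
  fingers: [1, 1, 1, 1, 1, 1, 1, 1, 1, 1]

```text
time: 7.6
position: [0.5719, -0.0641, 0.0617]
tool_rot: [0.202, 3.135, 0.001]
ft_force: [0.2, -1.3, 0.2]
grip_width: 0.004
grip_force: 0.1
```

```bash
python3 -c "
from h import *
to(.038,-.02,.0622)"
```

```text
t 7.6 bed xy [ 0.0383 -0.071 ] z 0.0617 yaw err 0.0008 tool z [ 3.e-04  5.e-04 -1.e+00] F [ 0.2 -1.3  0.2] grip 0.004
tool dp [ 0.0002  0.051  -0.0004]
```

Call:
apply_moves:
  dp:
    - [0, 0.005, 0]
    - [0, 0.006, 0]
    - [0, 0.006, 0]
    - [0, 0.006, 0]
    - [0, 0.006, 0]
    - [0, 0.006, 0]
    - [0, 0.006, 0]
    - [0, 0.005, 0]
    - [0, 0.003, 0]
    - [0, 0, 0]
  twist:
    - [0, 0, 0]
    - [0, 0, 0]
    - [0, 0, 0]
    - [0, 0, 0]
    - [0, 0, 0]
    - [0, 0, 0]
    - [0, 0, 0]
    - [0, 0, 0]
    - [0, 0, 0]
    - [0, 0, 0]
  fingers: [1, 1, 1, 1, 1, 1, 1, 1, 1, 1]

```text
time: 8.6
position: [0.5782, -0.0155, 0.0617]
tool_rot: [0.202, 3.135, 0.001]
ft_force: [1.2, -1.4, -0.3]
grip_width: 0.007
grip_force: 0.6
```

```bash
python3 -c "
from h import *
to(.038,-.0,.0622)
im=get_image('top')[:,:,::-1]
cv2.imwrite('pics/t4.png',cv2.resize(im[125:260,170:350],(800,600),interpolation=cv2.INTER_CUBIC))"
```

```text
t 8.6 bed xy [ 0.0382 -0.022 ] z 0.0617 yaw err 0.0005 tool z [ 3.e-04  9.e-04 -1.e+00] F [ 1.2 -1.4 -0.3] grip 0.007
tool dp [ 0.0002  0.022  -0.0005]
```

View pics/t4.png

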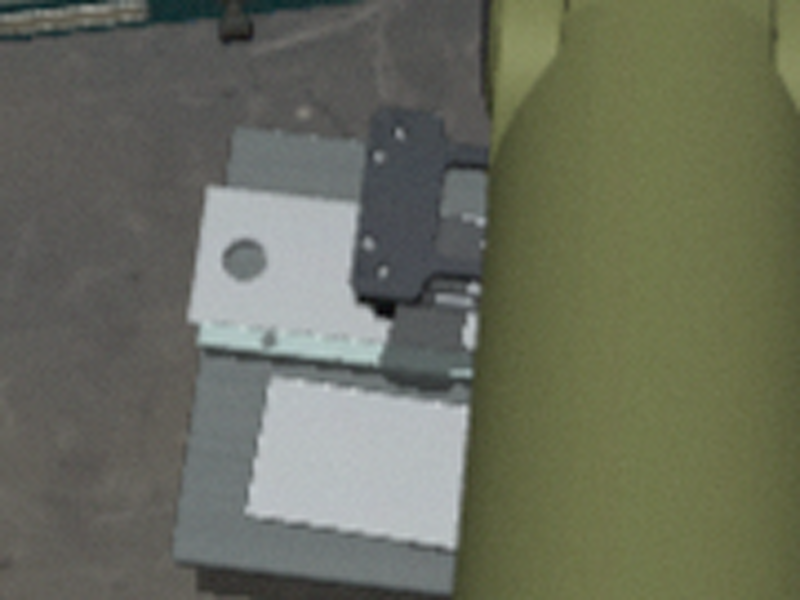

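The blank's left end now overhangs, with the hole at (244,260) and the end corners at (207,187) and (190,321). The blank is still along the rib.

```bash
python3 -c "
from h import *
o=(170,125)
print(bedfr(B,ray('top',crop([(244,260),(207,187),(190,321)],o=o),.066)))
print('edge',bedfr(B,ray('top',crop([(234,129),(175,560)],o=o),.06)), bedfr(B,ray('top',crop([(201,335)],o=o),.074)))"
```

```text
[[0.03560707 0.12580282]
 [0.06539949 0.1457741 ]
 [0.00677084 0.14481694]]
edge [[ 0.09387001  0.13869473]
 [-0.09346244  0.13770359]] [[-0.00021325  0.13824179]]
```

Call:
apply_moves:
  dp:
    - [0, 0.004, 0]
    - [0, 0.005, 0]
    - [0, 0.005, 0]
    - [0, 0.005, 0]
    - [0, 0.005, 0]
    - [0, 0.004, 0]
    - [0, 0.002, 0]
    - [0, 0, 0]
  twist:
    - [0, 0, 0]
    - [0, 0, 0]
    - [0, 0, 0]
    - [0, 0, 0]
    - [0, 0, 0]
    - [0, 0, 0]
    - [0, 0, 0]
    - [0, 0, 0]
  fingers: [1, 1, 1, 1, 1, 1, 1, 1]

```text
time: 9.45
position: [0.582, 0.0141, 0.0617]
tool_rot: [0.203, 3.135, 0.001]
ft_force: [0.6, -1.6, -0.1]
grip_width: 0.006
grip_force: 0.7
```

```bash
python3 -c "
from h import *
to(.038,.008,.0622)"
```

```text
t 9.45 bed xy [0.0382 0.0078] z 0.0617 yaw err 0.0003 tool z [ 3.e-04  8.e-04 -1.e+00] F [ 0.6 -1.6 -0.1] grip 0.006
tool dp [ 0.0002  0.0002 -0.0005]
```

Call:
apply_moves:
  dp:
    - [0, -0.005, 0]
    - [0, -0.01, 0]
    - [0, -0.01, -0.02]
    - [0, -0.03, -0.04]
    - [0, -0.04, -0.04]
    - [0, -0.04, -0.02]
    - [0, -0.04, 0]
    - [0, -0.03, 0]
    - [0, -0.02, 0]
    - [0, 0, 0]
  twist:
    - [0, 0, 0]
    - [0, 0, 0]
    - [0, 0, 0]
    - [0, 0, 0]
    - [0, 0, 0]
    - [0, 0, 0]
    - [0, 0, 0]
    - [0, 0, 0]
    - [0, 0, 0]
    - [0, 0, 0]
  fingers: [1, 1, 1, 1, 1, 1, 1, 1, 1, 1]

```text
time: 10.45
position: [0.5516, -0.2098, 0.1772]
tool_rot: [-0.214, -3.134, 0.002]
ft_force: [0.0, -0.3, -1.2]
grip_width: 0.005
grip_force: 0.0
```

```bash
python3 -c "
from h import *
rel()
im=get_image('top')[:,:,::-1]
cv2.imwrite('pics/t5.png',cv2.resize(im[125:260,170:350],(800,600),interpolation=cv2.INTER_CUBIC))
im=get_image('side')[:,:,::-1]
cv2.imwrite('pics/s5.png',cv2.resize(im[90:300,150:430],(800,600),interpolation=cv2.INTER_CUBIC))"
```

```text
t 10.45 bed xy [ 0.0369 -0.2182] z 0.1772 yaw err -0.0071 tool z [-2.0e-04 -1.2e-03 -1.0e+00] F [ 0.  -0.3 -1.2] grip 0.005
```

View pics/t5.png

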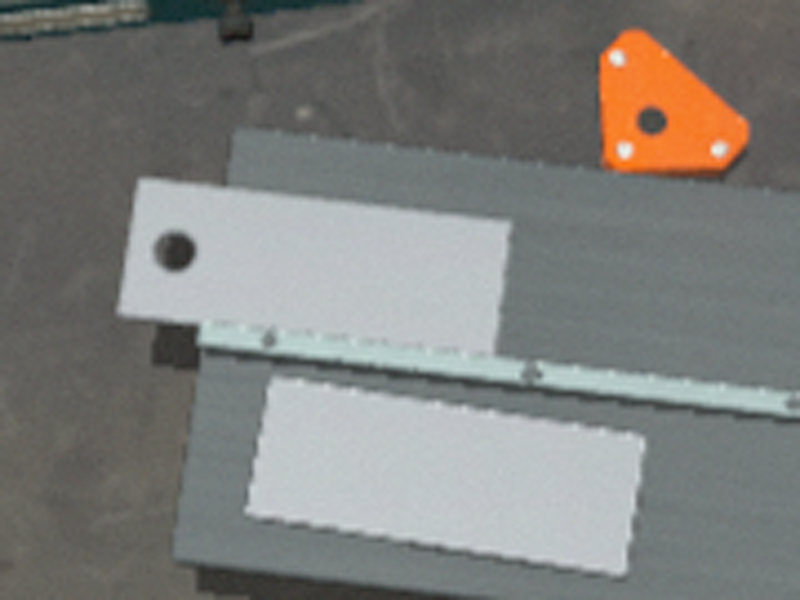

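View pics/s5.png

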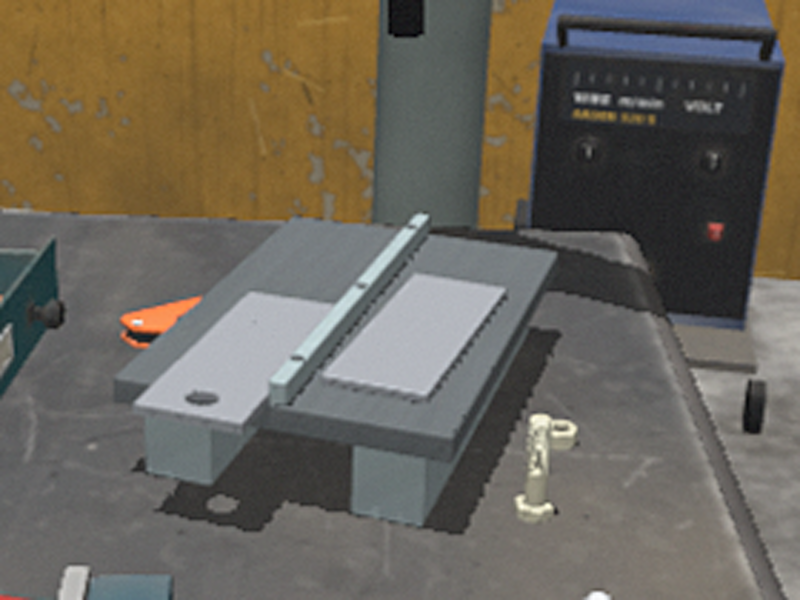

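The top view shows the hole at (175,251), past the edge line, and the blank's corners at (138,179), (512,222), (495,354) and (118,315). In the side view the blank lies flat along the rib and everything else is where it was.

```bash
python3 -c "
from h import *
o=(170,125)
print(bedfr(B,ray('top',crop([(175,251)],o=o),.066)))
q,e=fit([(.03,.08),(.03,-.08),(-.03,-.08),(-.03,.08)],ray('top',crop([(138,179),(512,222),(495,354),(118,315)],o=o),.066));print(bedfr(B,q[:2]),q[2]-B[2],e)
print('edge',bedfr(B,ray('top',crop([(234,129),(175,560)],o=o),.06)))
rb=bedfr(B,ray('top',crop([(200,335),(800,405)],o=o),.074));print(rb,np.arctan2(rb[0,0]-rb[1,0],rb[0,1]-rb[1,1]))"
```

```text
[[0.03605529 0.15536138]]
[[0.03609555 0.0953687 ]] 0.005045576216921671 0.0013317619151642646
edge [[ 0.09387001  0.13869473]
 [-0.09346244  0.13770359]]
[[-0.00026233  0.13865634]
 [-0.00037918 -0.11265173]] 0.00046500045970490937
```

```bash
python3 -c "
from bench import ctrl
print(ctrl.close_job())"
```

```text
the job is handed in; nothing more can be done
None
```

The drilled blank lies flat along the rib with its whole hole about 8 mm clear of the bed's left edge by the camera (hole centre about 17 mm past it). It measured within about 1.5 mm and 0.3° of flush, which is about the limit of the measurement. It was only pushed, nothing else appears to have moved, and the job was handed in at about 10.6 s.

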